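# Turn the board case over for inspection

## Task

Pinch the loose lid and base of the board case together, turn the case over in the air and lean it, still closed and now lid underneath, on the empty stand that carries the magnifier, its lower edge on the ledge between the side stops. Let go of it, then push the magnifier's arm round until the lens is squarely over the case. The case must not come apart, and the iron stand, multimeter, solder reel and screwdriver are to be left where they are.

Things in the scene. Friction and masses are not known exactly. Their poses are not given: they have to be found in the camera images.
- lid_mid (a point): Loose lid of the board case: pale translucent window, black rim, 100 x 92 x 13 mm (3 mm panel, 10 mm skirt), lying over the base with 1.5 mm play, not fastened. The point is the closed case's centre, 12.5 mm inside the lid's outer face; z points out through the lid, x along the 100 mm length (down the slope at the start), y along the 92 mm width. Starts lid uppermost on the plain stand
- base_mid (a point): Black base tray of the case, 92 x 84 x 22 mm outside. The point is the closed case's centre, 12.5 mm from the base's flat underside, within 2 mm of lid_mid when closed; axes as the lid's. The closed case is 25 mm thick, 100 long, 92 wide, 0.16 to 0.23 kg with the loose circuit board inside
- stand_a: Plain aluminium stand, where the case starts; fixed. Origin: on the desk under it. A 112 mm wide plate slopes at 45 degrees, facing up and to the stand's +x (to the robot's left); a ledge 36 mm deep lies square to the plate at its lower end, 45 mm up. The plate reaches only 50 mm up the slope, so the case's upper 50 mm stand free on both faces
- seat_a (a point): Centre of the case when seated on the plain stand: 50 mm up the slope from the ledge, 12.5 mm off the plate, 89 mm above the desk. Axes are the stand's: z up, y along the ledge, the slope falls towards +x
- stand_b: Empty stand with the magnifier; fixed; the same as the plain one, plus a post (radius 9 mm, 122 mm from the origin to its +x) that carries the magnifier. On both stands, side stops 14 mm high flank the lowest 20 mm of the plate, 104 mm apart inside
- seat_b (a point): Centre of the case when seated on the magnifier stand: 50 mm up the slope from the ledge, 12.5 mm off the plate, 89 mm above the desk. Axes are the stand's: z up, y along the ledge, the slope falls towards +x
- pivot (a point): Top of the magnifier's post: the upright hinge of its arm, 195 mm up, at mid-height of the arm. Hub radius 15 mm
- lens (a point): Centre of the round lens at the end of the magnifier's arm, 195 mm up, 118 mm from the hinge. Lens ring 84 mm across, 14 mm thick; the arm between hub and ring is a level bar 12 mm wide and 12 mm thick, free from 15 to 76 mm from the hinge. Frames of pivot and lens turn with the arm: -y points from hinge to lens
- magnifier (a joint): Angle of the magnifier's arm, rad: 0 when it points to its stand's -y, growing clockwise seen from above; 1.571 when it points back to the stand's -x with the lens over the seat; limits -0.3 and 2.6. It starts between 0.05 and 0.5. A light push (about 1 N) turns it and it stays where it is left
- iron_stand: Soldering-iron stand with its iron, between the two stands: foot 85 x 62 mm, the iron slants up along +x, its end 160 to 165 mm high and 70 mm ahead of the origin. Origin: centre of the underside. Loose bystander
- multimeter: Red and black multimeter lying flat, 180 x 85 x 47 mm, long side along x. Origin: centre of the underside. Loose bystander
- solder_reel: Upright aluminium reel of solder, 60 mm across, 45 mm high. Origin: centre of the underside. Loose bystander
- screwdriver: Screwdriver lying along x, 170 mm long. Loose bystander
There are look-alikes about, which are no part of the job. What is shaped like the part that bears lid_mid but red is not meant.

How it is judged:
On the way, in this order (a step that is already met when the one before it is completed fails the run):
1. the closed case is held in the air, turned over (height (world z) of lid_mid above 0.13 m and angle between each of lid_mid, base_mid's own z axis and vertical above 1.9 rad and distance between lid_mid and base_mid below 0.006 m), for 0.1 s.
2. the closed case leans lid underneath on the magnifier stand, let go (x of lid_mid in the frame of seat_b between -0.009 and 0.009 m and y of lid_mid in the frame of seat_b between -0.009 and 0.009 m and z of lid_mid in the frame of seat_b between -0.009 and 0.009 m and angle between lid_mid's own z axis and vertical between 2.22 and 2.5 rad and angle between base_mid's own z axis and vertical between 2.22 and 2.5 rad and distance between lid_mid and base_mid below 0.006 m and contact force between the fingers and case_lid below 0.1 N and contact force between the fingers and case_base below 0.1 N), for 0.3 s.
3. the lens is over the case (horizontal distance between lens and seat_b below 0.025 m), for 0.2 s.
At the end, for the whole second after the job is handed in: Closed case at rest on the magnifier stand, lid underneath (within 8 degrees), lower edge on the ledge between the side stops, its centre within 9 mm of the seat centre along each axis, lid and base centres within 6 mm; lens centre within 25 mm of above the seat centre, at rest (all of step 2 and horizontal distance between lens and seat_b below 0.025 m and velocity of joint magnifier between -0.05 and 0.05 rad/s); the robot touches nothing.
It fails at once if lid and base come apart (distance between lid_mid and base_mid above 0.012 m).
It fails at once if the iron stand is moved more than 20 mm (distance of iron_stand from where it was at the start of the episode above 0.02 m).
It fails at once if the multimeter is moved more than 20 mm (distance of multimeter from where it was at the start of the episode above 0.02 m).
It fails at once if the solder reel is moved more than 20 mm (distance of solder_reel from where it was at the start of the episode above 0.02 m).
It fails at once if the screwdriver is moved more than 20 mm (distance of screwdriver from where it was at the start of the episode above 0.02 m).
It also fails if it takes over 58 s, if anything falls off the work surface, if the arm or the gripper's body presses on something with over 40 N, if the wrist force passes 120 N, or if a joint passes its speed limit or range.

## Robot

A 6-joint arm with a two-finger parallel gripper is mounted at the origin on the work surface. World frame = base frame: x ahead of the robot, y to its left, z up, the work surface at z = 0. Lengths are in m, angles in rad, forces in N, time in s.
With the tool pointing down it reaches from about 0.225 to 0.875 m from the base axis. Payload 3.4 kg.
Tool frame: the origin (TCP) lies on the centre line of the jaws, within the pads' length; the fingertips stand 17 mm ahead of it and the grasp point (between the pads) lies 2 mm behind it; z points along the fingers, y is the line along which they close (so a half turn about z gives the same grasp; the last joint's range is limited). The gripper opens to 85 mm and grips with 20 to 120 N. Pads are 22 mm wide; open, the fingers measure 114 mm over their backs; the gripper's body (76 mm by 85 mm) begins 54 mm behind the grasp point. The pads swing forward as they close: fully open they stand 13 mm farther back than shut.
Start: joints at [1.164, 0.276, 1.505, -0, 1.361, -0.121], TCP at [0.162, 0.552, 0.248] pointing down, gripper open.
Joint ranges: [-2.89, 2.89], [-0.75, 2.08], [0.22, 2.7], [-1.18, 4.32], [0.11, 2.71], [-2.7, 2.7]. Speed limits (rad/s): [2.57, 2.57, 3.14, 3.14, 3.14, 3.14].

## Interface

Orientations are given as a unit quaternion [w, x, y, z].
In Python, from rig import manip gives the robot as it stands.
- The arm moves only by the tool move_arm, never from a script. Its argument "steps" is one flat list of numbers, 7 for each row, row after row: the turn, a rotation vector about the world's x, y, z normalised to -1 to 1, where 1 is 360 degrees, then the shift along the world's x, y, z normalised to -1 to 1, where 1 is 1 m, then the opening, from -1 (shut) to 1 (fully open). A call has exactly 10 rows; each row is the pose to reach, as a shift and turn from the pose commanded when the call began, turning the shorter way round; what a row does not reach only later rows make up. A row lasts 1/10 s, in which the tool goes at most 50 mm and 8.59 degrees, less where a joint would pass 70% of its speed; a pose out of reach is approached as far as the arm can. A call with a number of a shift or a turn outside -1 to 1 is refused whole. A call with a gripper value outside its range is refused whole. The fingers move at their own pace and stop on an object; "squeeze" is the grip in N (left out, the last holds). Time passes only in rows, so rows that repeat a pose let the fingers close, or fill a call up. It gives the time, the measured TCP pose, the force, the opening and the grip force at its end, in the units of the state.
- manip.get_state(): the state, without advancing time (a new reading comes with each control period).
- manip.get_image(name): name is "side" or "top"; returns a dict with "pixels" (420x560x3 uint8, blue, green, red), "fx", "fy", "cx", "cy" (pixels), "R" (3x3) and "t" (3): a world point X has camera coordinates R X + t. Camera axes: x right, y down, z forward; pixel columns grow to the right and rows downward; lengths in m; the calibration is good to about 2 mm. A picture is of the moment at which its call begins. There is no depth.
- manip.sign_off(): hands the job in; it is judged then, once.
The state is a dict: "clock": time; "qpos": joint angles; "qd": joint speeds; "effort": joint torques, N m; "position": TCP position; "ee_rot": TCP orientation; "contact_force": force on the tool from outside, world axes, zero at the start; "moment": the same for the moment, N m; "width": finger opening in m; "gripper_force": force on a finger pad.
Only numpy, scipy, OpenCV 4.12 (cv2) and the standard library are available. Lean on these libraries where they do the work, as an engineer would, in place of code of your own. Each camera call takes 0.05 s, during which the arm holds its last target. There are 200 camera calls.

## Working session

There is one attempt and no reset: what is moved stays moved. The work goes in short steps, Python scripts to look and compute and a tool call to move; the robot and the scene stay as the last step left them, time stands still between calls to the robot, and variables do not carry over. Pictures are saved under pics/ and viewed, at most 10 in all, crops included, and the job is handed in when it is done.

Besides the shell and the picture viewer there is one more tool, called after "Request:" by a JSON object that holds its "op" and its "data", one argument or row to a line. move_arm: Moves the arm, as the interface text tells. Scaled input: -1 to 1 covers 1 m each way for a shift and 360 degrees each way for a turn. Its arguments: {"type":"object","properties":{"steps":{"type":"array"},"squeeze":{"type":"number"}},"required":["steps"]}

```bash
ls; mkdir -p pics; python3 - <<'E'
from rig import manip
import cv2, json, numpy as np
s=manip.get_state(); print({k:np.round(v,3).tolist() for k,v in s.items()})
for n in("side","top"):
    d=manip.get_image(n); np.savez(f"{n}.npz",**d); cv2.imwrite(f"pics/{n}0.png",np.array(d["pixels"]))
    print(n,d["fx"],d["fy"],d["cx"],d["cy"],np.round(d["R"],4).tolist(),np.round(d["t"],4).tolist())
E
```

```text
pics
{'clock': 0.0, 'qpos': [1.164, 0.277, 1.506, -0.0, 1.361, -0.121], 'qd': [-0.001, -0.0, 0.001, 0.0, 0.001, -0.0], 'effort': [0.003, -41.678, -24.581, -0.0, 0.011, -0.0], 'position': [0.162, 0.551, 0.247], 'ee_rot': [-0.0, 0.142, 0.99, -0.001], 'contact_force': [0.752, 1.135, 0.132], 'moment': [0.06, 0.023, -0.024], 'gripper_force': 0.0, 'width': 0.085}
side 437.0435711763097 437.0435711763097 284.53092771085704 202.57371601820643 [[0.9785, -0.2062, -0.0063], [-0.1646, -0.7618, -0.6265], [0.1244, 0.6141, -0.7794]] [-0.5463, 0.172, 1.0139]
top 389.89180749183794 389.89180749183794 283.7139643795159 210.27185793621373 [[0.0232, -0.9995, 0.0231], [-0.9876, -0.0265, -0.1549], [0.1554, -0.0192, -0.9877]] [-0.0277, 0.5842, 0.9259]
```

View pics/side0.png

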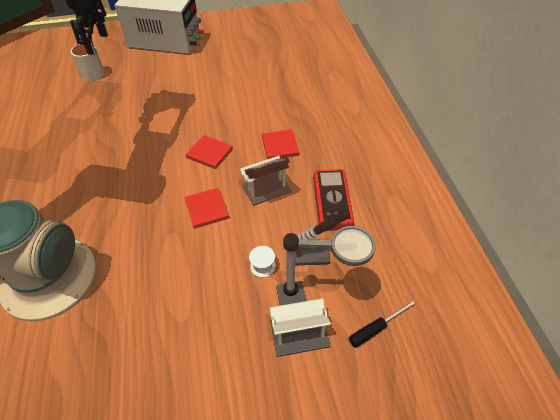

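View pics/top0.png

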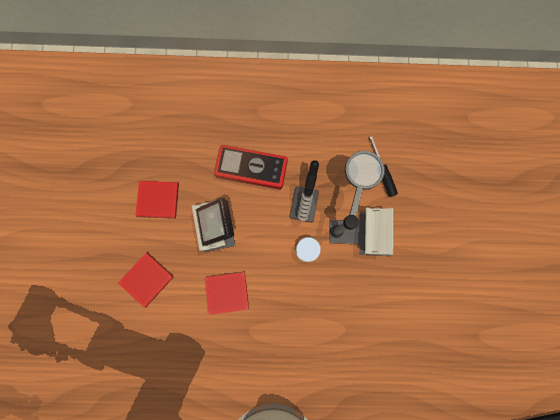

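The top view shows the case on stand A at about (212,222), the empty stand B plate at (380,230) with its post at (340,230), and the lens at (364,170). The iron stand is at (305,200) and the reel at (308,250). The side view shows stand A at (265,180), stand B at (300,325) and the lens at (353,246).

```bash
python3 - <<'E'
import cv2, numpy as np
def crop(n,x,y):
    p=np.load(n+".npz")["pixels"][y:y+75,x:x+100]
    o=cv2.resize(p,(400,300),interpolation=cv2.INTER_CUBIC)
    for k in range(0,100,20): cv2.putText(o,str(x+k),(k*4,8),0,.3,(255,255,0),1); cv2.line(o,(k*4,8),(k*4,14),(255,255,0),1)
    for k in range(0,75,15): cv2.putText(o,str(y+k),(0,k*4+4),0,.3,(255,255,0),1)
    return o
a=np.vstack([np.hstack([crop("top",165,185),crop("top",315,190)]),np.hstack([crop("side",215,138),crop("side",250,285)])])
cv2.imwrite("pics/c1.png",a)
E
```

```text
(no output)
```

View pics/c1.png

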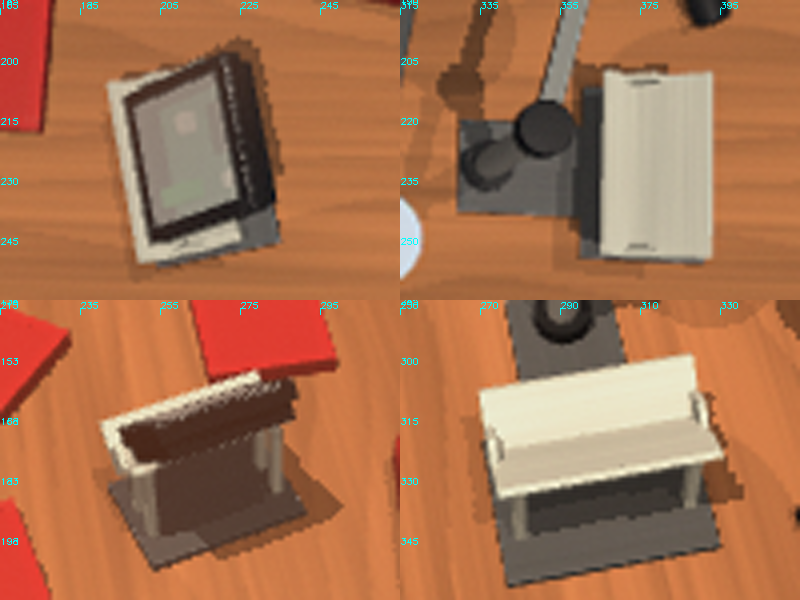

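The crop shows stand B's ledge and plate as a bright quad, with top-view corners at about (366,208), (393,208), (392,255) and (364,254). It also shows the case's lid corners at about (196,209), (220,199), (226,236) and (203,246). I'll fit stand models to these corners.

```bash
cat > h.py <<'E'
import numpy as np
from scipy.optimize import least_squares
C={n:np.load(f"{n}.npz") for n in("side","top")}
def proj(n,X):
    c=C[n];p=np.atleast_2d(X)@c["R"].T+c["t"]
    return np.c_[c["fx"]*p[:,0]/p[:,2]+c["cx"],c["fy"]*p[:,1]/p[:,2]+c["cy"]]
def ray_at_z(n,uv,z):
    c=C[n];d=c["R"].T@np.array([(uv[0]-c["cx"])/c["fx"],(uv[1]-c["cy"])/c["fy"],1]);o=-c["R"].T@c["t"]
    return o+d*(z-o[2])/d[2]
S=.5**.5
# seat frame (yaw): slope coords (a up slope from centre, b along y, c off centre along normal)
def pt(a,b,c): return np.array([-a*S+c*S,b,a*S+c*S+.089])
def w(P,p):
    c,s=np.cos(P[2]),np.sin(P[2]); return np.array([[c,-s,0],[s,c,0],[0,0,1]])@p+[P[0],P[1],0]
def fit(obs,P0):
    f=lambda P:np.concatenate([proj(n,w(P,p))[0]-uv for n,p,uv in obs])
    r=least_squares(f,P0,loss="soft_l1"); return r.x,f(r.x).reshape(-1,2)
E
python3 - <<'E'
from h import *
np.set_printoptions(precision=4,suppress=True)
le=lambda s:pt(-.05,s*.056,.0235); pu=lambda s:pt(0,s*.056,-.0125)
for n in C: print(n,"cam",-C[n]["R"].T@C[n]["t"])
# stand +x = world +y -> stand +y = world -x (lower in top image)
obsB=[("top",le(-1),(366,208)),("top",le(1),(364.7,254)),("top",pu(-1),(393,208)),("top",pu(1),(392.7,255)),
 ("side",le(1),(270.5,307)),("side",le(-1),(323.3,298.8)),("side",pu(1),(275,334.3)),("side",pu(-1),(330.5,323.8))]
PB,r=fit(obsB,[.45,-.2,1.57]);print("B",PB);print(r)
lc=lambda a,b:pt(a,b,.0125)
obsA=[("top",le(-1),(192,205.5)),("top",le(1),(200,250.5)),("side",le(1),(240.5,168.5)),("side",le(-1),(279.5,156)),
 ("top",lc(-.05,-.046),(195.8,209.3)),("top",lc(-.05,.046),(203,245.8)),("top",lc(.05,-.046),(220,199.3)),("top",lc(.05,.046),(225.8,236.3))]
PA,r=fit(obsA,[.45,.2,1.57]);print("A",PA);print(r)
print("lens",ray_at_z("top",(364,170),.195),ray_at_z("side",(353,245),.195))
print("pivot",ray_at_z("top",(315+545/4,190+128/4),.2),ray_at_z("side",(291,242),.2))
for k,v,z in [("reel",(308,250),.045),("iron tip",(314,163),.162),("iron foot",(304,206),0.005),("meter",(251,166),.047)]: print(k,ray_at_z("top",v,z))
E
```

```text
side cam [ 0.4367 -0.6043  0.8945]
top cam [0.4337 0.0056 1.0056]
B [ 0.5363 -0.2677  1.5426]
[[ 1.5489 -0.7174]
 [ 2.0162 -0.7271]
 [ 0.506  -0.0144]
 [ 0.4546 -0.5703]
 [-1.2717 -0.1293]
 [-0.3267 -1.1022]
 [-0.994  -0.8684]
 [ 0.0313 -0.3998]]
A [0.5454 0.1471 1.8092]
[[-0.5084 -0.3953]
 [-0.0846 -0.0041]
 [-0.8691 -1.1967]
 [-0.7082 -2.1132]
 [ 0.2555 -0.3646]
 [-0.0301  0.095 ]
 [ 0.6847 -1.7615]
 [ 2.7035  0.819 ]]
lens [ 0.6535 -0.1808  0.195 ] [ 0.6543 -0.182   0.195 ]
pivot [ 0.545 -0.363  0.2  ] [ 0.5397 -0.1537  0.2   ]
reel [ 0.4876 -0.0751  0.045 ]
iron tip [ 0.6753 -0.0761  0.162 ]
iron foot [ 0.6039 -0.0665  0.005 ]
meter [0.6957 0.0723 0.047 ]
```

```bash
cat >> h.py <<'E'
from scipy.spatial.transform import Rotation as Ro
PA=np.array([.5454,.1471,1.8092]);PB=np.array([.538,-.2697,1.5426])
def frame(P,sgn):  # tool z=-u, tool y=sgn*n
    d=np.array([np.cos(P[2]),np.sin(P[2]),0]);Z=np.array([0,0,1.]);u=(Z-d)*S;n=(Z+d)*S
    z=-u;y=sgn*n;x=np.cross(y,z);return np.c_[x,y,z],u,n
def q2R(q): return Ro.from_quat(np.r_[q[1:],q[0]]).as_matrix()
E
python3 - <<'E'
from h import *
from rig import manip
np.set_printoptions(precision=4,suppress=True)
R0=q2R(manip.get_state()["ee_rot"]);print(R0)
print("piv",ray_at_z("top",(351.2,222),.2), "from pivot seat", ray_at_z("top",(351.2,222),.2)[:2]-.118*np.array([np.cos(1.5426),np.sin(1.5426)]))
for P,nm,q1 in((PA,"A",0),(PB,"B",-.7)):
  for sg in(1,-1):
    R,u,n=frame(P,sg)
    print(nm,sg,"rv/360",Ro.from_matrix(R@R0.T).as_rotvec()/(2*np.pi),"u",u,"n",n)
    for s in(1.6,1.9):
      M=Ro.from_euler("ZY",[q1,s]).as_matrix().T@R
      print("  q4,5,6:",Ro.from_matrix(M).as_euler("ZYZ")-[0,0,np.pi/2])
E
```

```text
[[-0.9594  0.2819 -0.0006]
 [ 0.2819  0.9594 -0.0015]
 [ 0.0002 -0.0017 -1.    ]]
piv [ 0.5395 -0.1518  0.2   ] from pivot seat [ 0.5361 -0.2697]
A 1 rv/360 [ 0.1266 -0.003   0.079 ] u [ 0.167  -0.6871  0.7071] n [-0.167   0.6871  0.7071]
  q4,5,6: [ 0.7678  1.7176 -1.7616]
  q4,5,6: [ 0.7599  1.5002 -1.9688]
A -1 rv/360 [ 0.0039  0.1664 -0.3889] u [ 0.167  -0.6871  0.7071] n [-0.167   0.6871  0.7071]
  q4,5,6: [0.7678 1.7176 1.38  ]
  q4,5,6: [0.7599 1.5002 1.1728]
B 1 rv/360 [ 0.124  -0.0197  0.0388] u [-0.0199 -0.7068  0.7071] n [0.0199 0.7068 0.7071]
  q4,5,6: [ 0.6556  2.0034 -2.1028]
  q4,5,6: [ 0.5986  1.7598 -2.2873]
B -1 rv/360 [ 0.0278  0.1756 -0.4266] u [-0.0199 -0.7068  0.7071] n [0.0199 0.7068 0.7071]
  q4,5,6: [0.6556 2.0034 1.0387]
  q4,5,6: [0.5986 1.7598 0.8543]
```

Request:
{"op": "move_arm", "data": {
  "steps": [0.06,0,0.04,0.03,-0.04,0.08,0.4,0.127,-0.003,0.079,0.408,-0.551,0.08,0.4,0.127,-0.003,0.079,0.408,-0.551,0.08,0.4,0.127,-0.003,0.079,0.408,-0.551,0.08,0.4,0.127,-0.003,0.079,0.408,-0.551,0.08,0.4,0.127,-0.003,0.079,0.408,-0.551,0.08,0.4,0.127,-0.003,0.079,0.408,-0.551,0.08,0.4,0.127,-0.003,0.079,0.408,-0.551,0.08,0.4,0.127,-0.003,0.079,0.408,-0.551,0.08,0.4,0.127,-0.003,0.079,0.408,-0.551,0.08,0.4],
  "squeeze": 45
}}

```text
clock: 1.1
position: [0.3798, 0.2542, 0.3046]
ee_rot: [-0.047, -0.108, 0.916, 0.383]
contact_force: [1.0, 1.8, -0.2]
width: 0.0602
gripper_force: 0.0
```

```bash
cat >> h.py <<'E'
def go(manip,P,sgn,a,b=0,c=0,extra=(0,0,0)):
    np.set_printoptions(precision=4,suppress=True)
    s=manip.get_state();R,u,n=frame(P,sgn);h=np.array([-np.sin(P[2]),np.cos(P[2]),0])
    X=np.r_[P[:2],.089]+a*u+b*h+c*n+extra
    print("q",np.array(s["qpos"]),"target",X,"shift",X-s["position"],"rv",Ro.from_matrix(R@q2R(s["ee_rot"]).T).as_rotvec()/(2*np.pi))
E
python3 -c "
from h import *;from rig import manip
go(manip,PA,1,.15)
R=frame(PA,1)[0];print(Ro.from_matrix(R).as_quat())"
```

```text
q [-0.1273  0.1044  1.8522  0.7272  1.5426 -2.0912] target [0.5704 0.044  0.1951] shift [ 0.1906 -0.2101 -0.1095] rv [-0.0009 -0.0007  0.0004]
[-0.1099  0.9173  0.38   -0.0455]
```

Request:
{"op": "move_arm", "data": {
  "steps": [0,0,0,0.19,-0.21,0,0.4,0,0,0,0.19,-0.21,0,0.4,0,0,0,0.19,-0.21,0,0.4,0,0,0,0.19,-0.21,0,0.4,0,0,0,0.19,-0.21,0,0.4,0,0,0,0.19,-0.21,-0.06,0.4,0,0,0,0.19,-0.21,-0.11,0.4,0,0,0,0.19,-0.21,-0.11,0.4,0,0,0,0.19,-0.21,-0.11,0.4,0,0,0,0.19,-0.21,-0.11,0.4]
}}

```text
clock: 2.1
position: [0.5695, 0.0477, 0.1974]
ee_rot: [-0.045, -0.11, 0.916, 0.382]
contact_force: [-0.7, 0.1, -0.4]
width: 0.0596
gripper_force: 0.0
```

```bash
cat > shot.py <<'E'
from h import *;from rig import manip
import cv2,sys
def crop(n,x,y,w=100,h=75):
    p=np.array(manip.get_image(n)["pixels"])[y:y+h,x:x+w]
    k=400/w;o=cv2.resize(p,None,fx=k*2/2,fy=k,interpolation=cv2.INTER_CUBIC)
    for i in range(0,w,20): cv2.putText(o,str(x+i),(int(i*k),8),0,.3,(255,255,0),1); cv2.line(o,(int(i*k),8),(int(i*k),14),(255,255,0),1)
    for i in range(0,h,15): cv2.putText(o,str(y+i),(0,int(i*k)+4),0,.3,(255,255,0),1)
    return o
def pair(f,t,s,w=100,h=130): cv2.imwrite(f,np.hstack([crop("top",*t,w,h),crop("side",*s,w,h)]))
E
python3 -c "
from shot import *
go(manip,PA,1,.028)
pair('pics/a1.png',(175,170),(215,120))"
```

```text
q [-0.4032  0.5065  1.5371  0.6072  1.629  -2.3468] target [0.5501 0.1279 0.1088] shift [-0.0194  0.0801 -0.0886] rv [-0.0008 -0.0001 -0.0001]
```

View pics/a1.png

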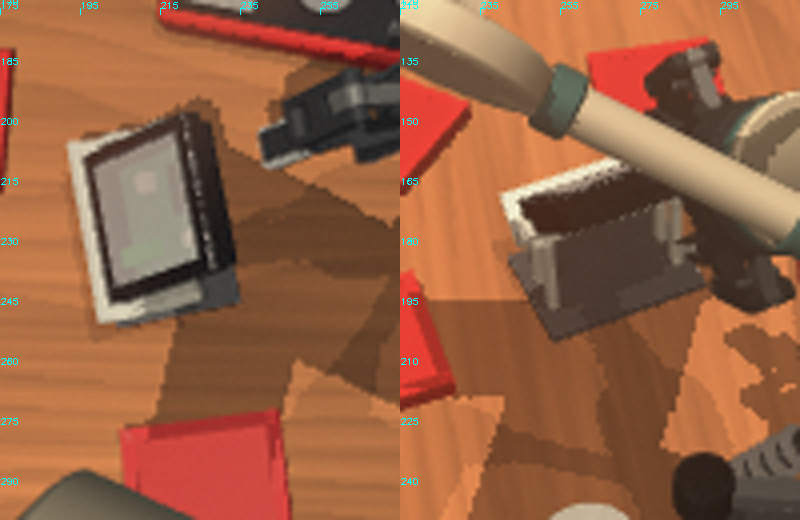

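```bash
python3 - <<'E'
from h import *;from rig import manip
s=manip.get_state();R=q2R(s["ee_rot"]);X=np.array(s["position"])
for k in((0,.030,.017),(.011,.030,.017),(-.011,.030,.017),(0,.04,.017),(0,.04,.007),(0,.03,.007)): print(k,proj("top",X+R@np.array(k)),proj("side",X+R@np.array(k)))
for a,b in((-.05,-.046),(-.05,.046),(.05,-.046),(.05,.046),(.05,0)):
  p=w(PA,pt(a,b,.0125));q=w(PA,pt(a,b,-.0125));print(a,b,proj("top",p),proj("top",q),proj("side",q))
E
```

```text
(0, 0.03, 0.017) [[240.3871101  207.81215053]] [[278.18677803 152.42386879]]
(0.011, 0.03, 0.017) [[241.44403122 212.95484505]] [[273.68989225 153.97509966]]
(-0.011, 0.03, 0.017) [[239.33430478 202.68948238]] [[282.65687854 150.88187767]]
(0, 0.04, 0.017) [[236.70959062 207.9816695 ]] [[276.7725524  148.11680187]]
(0, 0.04, 0.007) [[239.80828215 206.71023543]] [[278.06069429 147.83243408]]
(0, 0.03, 0.007) [[243.48736485 206.55108097]] [[279.48687257 152.18261663]]
-0.05 -0.046 [[196.07213663 208.95000011]] [[204.52392058 208.60110829]] [[279.59259257 167.97733497]]
-0.05 0.046 [[202.98556696 245.91025102]] [[211.42316457 244.84310292]] [[247.66791243 179.22199952]]
0.05 -0.046 [[220.70284601 197.55510557]] [[229.26871388 197.41343638]] [[291.43951198 167.05997242]]
0.05 0.046 [[228.52068817 237.13638611]] [[237.05429822 236.17203086]] [[256.88224993 179.30811235]]
0.05 0 [[224.58175381 217.19379034]] [[233.13223157 216.64699792]] [[274.36080147 173.1131845 ]]
```

Request:
{"op": "move_arm", "data": {
  "steps": [0,0,0,-0.005,0.02,-0.022,0.4,0,0,0,-0.01,0.04,-0.044,0.4,0,0,0,-0.014,0.06,-0.066,0.4,0,0,0,-0.017,0.07,-0.077,0.4,0,0,0,-0.019,0.08,-0.088,0.4,0,0,0,-0.019,0.08,-0.088,0.4,0,0,0,-0.019,0.08,-0.088,0.4,0,0,0,-0.019,0.08,-0.088,0.4,0,0,0,-0.019,0.08,-0.088,0.4,0,0,0,-0.019,0.08,-0.088,0.4]
}}

```text
clock: 3.2
position: [0.551, 0.1264, 0.1083]
ee_rot: [-0.045, -0.11, 0.917, 0.382]
contact_force: [0.8, -0.1, 0.2]
width: 0.0599
gripper_force: 0.0
```

```bash
python3 -c "
from shot import *
go(manip,PA,1,.028)
print(manip.get_state()['contact_force'])
pair('pics/a2.png',(175,170),(215,120))"
```

```text
q [-0.2963  0.5572  1.716   0.6704  1.39   -2.4109] target [0.5501 0.1279 0.1088] shift [-0.0009  0.0015  0.0005] rv [-0.0006 -0.      0.0001]
[ 0.7953 -0.0725  0.1997]
```

View pics/a2.png

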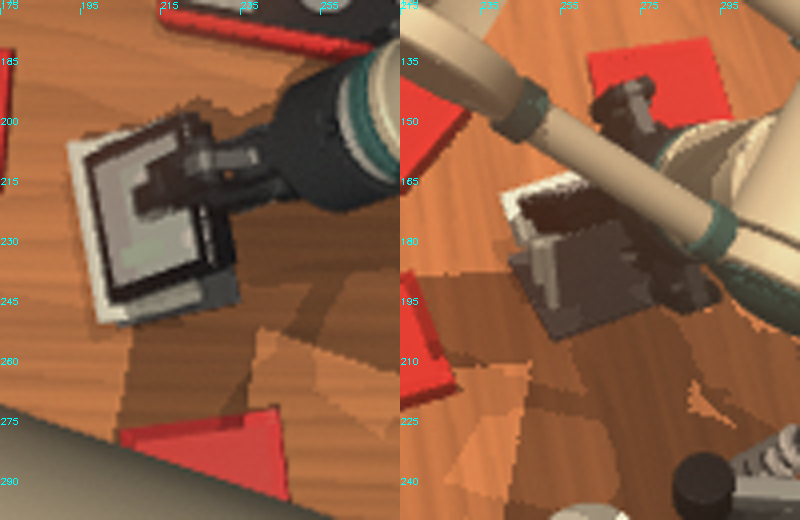

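The upper finger is over the lid at about top-view (211,218) and centred on the case, with no contact force. I'll close now.

Request:
{"op": "move_arm", "data": {
  "steps": [0,0,0,0,0,0,0,0,0,0,0,0,0,-0.2,0,0,0,0,0,0,-0.4,0,0,0,0,0,0,-0.6,0,0,0,0,0,0,-1,0,0,0,0,0,0,-1,0,0,0,0,0,0,-1,0,0,0,0,0,0,-1,0,0,0,0,0,0,-1,0,0,0,0,0,0,-1],
  "squeeze": 45
}}

```text
clock: 4.3
position: [0.5501, 0.1286, 0.1103]
ee_rot: [-0.046, -0.11, 0.915, 0.385]
contact_force: [-0.1, 1.5, 7.8]
width: 0.0244
gripper_force: 44.1
```

```bash
python3 -c "
from shot import *
go(manip,PA,1,.10)
s=manip.get_state();print(s['contact_force'],s['moment'],s['width'])"
```

```text
q [-0.2953  0.5562  1.7164  0.6745  1.3951 -2.4107] target [0.5621 0.0784 0.1597] shift [ 0.012  -0.0502  0.0494] rv [-0.0015 -0.0003  0.    ]
[-0.1467  1.5387  7.8395] [ 0.9262  0.3313 -0.0143] 0.024396300037744196
```

Request:
{"op": "move_arm", "data": {
  "steps": [0,0,0,0.002,-0.007,0.008,-1,0,0,0,0.004,-0.015,0.016,-1,0,0,0,0.007,-0.03,0.031,-1,0,0,0,0.011,-0.044,0.046,-1,0,0,0,0.015,-0.06,0.065,-1,0,0,0,0.015,-0.065,0.095,-1,0,0,0,0.015,-0.07,0.125,-1,0,0,0,0.015,-0.07,0.155,-1,0,0,0,0.015,-0.07,0.175,-1,0,0,0,0.015,-0.07,0.175,-1]
}}

```text
clock: 5.3
position: [0.5664, 0.0565, 0.285]
ee_rot: [-0.043, -0.111, 0.917, 0.381]
contact_force: [0.4, 0.1, -2.4]
width: 0.0243
gripper_force: 45.3
```

```bash
python3 -c "
from shot import *
go(manip,PB,-1,.20)
s=manip.get_state();print(s['contact_force'],s['moment'],s['width'])
R0=q2R(s['ee_rot'])
ax=R0[:,2]; print('tool z',ax, 'per 30deg',ax/12)
R=frame(PB,-1)[0]
# spin about tool z by +t then residual
for t in(60,120,150,175): print(t,Ro.from_rotvec(ax*np.radians(t)).as_rotvec()/(2*np.pi))
print('full', Ro.from_matrix(R@R0.T).as_rotvec()/(2*np.pi))
pair('pics/a3.png',(190,140),(235,110))"
```

```text
q [-0.3922  0.426   1.4384  0.6241  1.7643 -2.2364] target [ 0.534  -0.4111  0.2304] shift [-0.0323 -0.4676 -0.0546] rv [ 0.0342 -0.3319  0.3304]
[ 0.384   0.0825 -2.41  ] [-0.594  -0.0917  0.0308] 0.024335629851461815
tool z [-0.1639  0.6884 -0.7066] per 30deg [-0.0137  0.0574 -0.0589]
60 [-0.0273  0.1147 -0.1178]
120 [-0.0546  0.2295 -0.2355]
150 [-0.0683  0.2868 -0.2944]
175 [-0.0797  0.3346 -0.3435]
full [ 0.0342 -0.3319  0.3304]
```

View pics/a3.png

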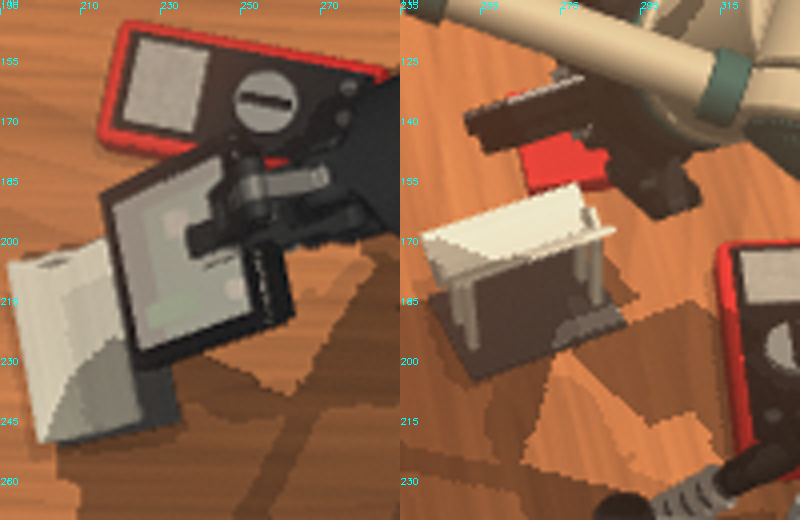

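The case is held closed in the air, clear of stand A. I'll spin it about the tool axis in two calls, raising and translating it at the same time.

Request:
{"op": "move_arm", "data": {
  "steps": [-0.0035,0.015,-0.0155,0,0,0.02,-1,-0.011,0.045,-0.046,0,0,0.04,-1,-0.0205,0.086,-0.088,0,0,0.06,-1,-0.0387,0.1625,-0.1668,0,-0.01,0.075,-1,-0.0387,0.1625,-0.1668,0,-0.03,0.075,-1,-0.0387,0.1625,-0.1668,0,-0.06,0.075,-1,-0.0387,0.1625,-0.1668,0,-0.09,0.075,-1,-0.0387,0.1625,-0.1668,0,-0.12,0.075,-1,-0.0387,0.1625,-0.1668,0,-0.15,0.075,-1,-0.0387,0.1625,-0.1668,0,-0.17,0.075,-1]
}}

```text
clock: 6.4
position: [0.5654, -0.1151, 0.3551]
ee_rot: [-0.292, 0.543, 0.746, 0.252]
contact_force: [0.3, 0.5, -1.2]
width: 0.0244
gripper_force: 45.3
```

```bash
python3 -c "
from shot import *
go(manip,PB,-1,.20)
s=manip.get_state();print(s['contact_force'],s['moment'],s['width'],s['position'])"
```

```text
q [-0.6165  0.4929  1.154   0.5658  2.0696 -0.8032] target [ 0.534  -0.4111  0.2304] shift [-0.0314 -0.296  -0.1247] rv [-0.0202  0.1911 -0.2216]
[ 0.2909  0.4566 -1.203 ] [-0.6365 -0.1643 -0.0711] 0.02440928406627013 [ 0.5654 -0.1151  0.3551]
```

Request:
{"op": "move_arm", "data": {
  "steps": [-0.0202,0.1911,-0.2216,-0.003,-0.03,0,-1,-0.0202,0.1911,-0.2216,-0.006,-0.06,0,-1,-0.0202,0.1911,-0.2216,-0.01,-0.09,0,-1,-0.0202,0.1911,-0.2216,-0.013,-0.12,0,-1,-0.0202,0.1911,-0.2216,-0.016,-0.15,0,-1,-0.0202,0.1911,-0.2216,-0.02,-0.18,0,-1,-0.0202,0.1911,-0.2216,-0.023,-0.21,0,-1,-0.0202,0.1911,-0.2216,-0.026,-0.24,0,-1,-0.0202,0.1911,-0.2216,-0.029,-0.27,0,-1,-0.0202,0.1911,-0.2216,-0.031,-0.295,0,-1]
}}

```text
clock: 7.4
position: [0.5343, -0.4099, 0.3547]
ee_rot: [-0.391, 0.906, 0.149, 0.058]
contact_force: [0.3, -1.2, -2.6]
width: 0.0245
gripper_force: 45.2
```

```bash
python3 -c "
from shot import *
go(manip,PB,-1,.17)
s=manip.get_state();print(s['contact_force'],s['width'],s['position'],manip.get_state()['clock'])"
```

```text
q [-0.9695  0.7414  0.7045  0.5837  2.3269  0.5425] target [ 0.5346 -0.3899  0.2092] shift [ 0.0003  0.0201 -0.1455] rv [-0.004   0.0355 -0.0415]
[ 0.2533 -1.2113 -2.6342] 0.02454536098872048 [ 0.5343 -0.4099  0.3547] 7.4
```

Request:
{"op": "move_arm", "data": {
  "steps": [-0.004,0.0355,-0.0415,0,0,0,-1,-0.004,0.0355,-0.0415,0,0,-0.03,-1,-0.004,0.0355,-0.0415,0,0.01,-0.065,-1,-0.004,0.0355,-0.0415,0,0.02,-0.1,-1,-0.004,0.0355,-0.0415,0,0.025,-0.13,-1,-0.004,0.0355,-0.0415,0.001,0.034,-0.15,-1,-0.004,0.0355,-0.0415,0.001,0.034,-0.16,-1,-0.004,0.0355,-0.0415,0.001,0.034,-0.16,-1,-0.004,0.0355,-0.0415,0.001,0.034,-0.16,-1,-0.004,0.0355,-0.0415,0.001,0.034,-0.16,-1]
}}

```text
clock: 8.4
position: [0.5358, -0.3748, 0.1989]
ee_rot: [-0.381, 0.925, -0.008, 0.008]
contact_force: [-0.1, 0.1, -1.2]
width: 0.0244
gripper_force: 45.2
```

```bash
python3 -c "
from shot import *
go(manip,PB,-1,.028)
s=manip.get_state();print(s['contact_force'],s['width'],s['position'],manip.get_state()['clock'])
pair('pics/a4.png',(330,170),(240,255))"
```

```text
q [-0.9496  0.726   1.0932  0.4763  1.9483  0.6723] target [ 0.5374 -0.2895  0.1088] shift [ 0.0016  0.0853 -0.0901] rv [ 0.0007  0.0012 -0.0011]
[-0.1025  0.0685 -1.1672] 0.02441153445836431 [ 0.5358 -0.3748  0.1989] 8.4
```

View pics/a4.png

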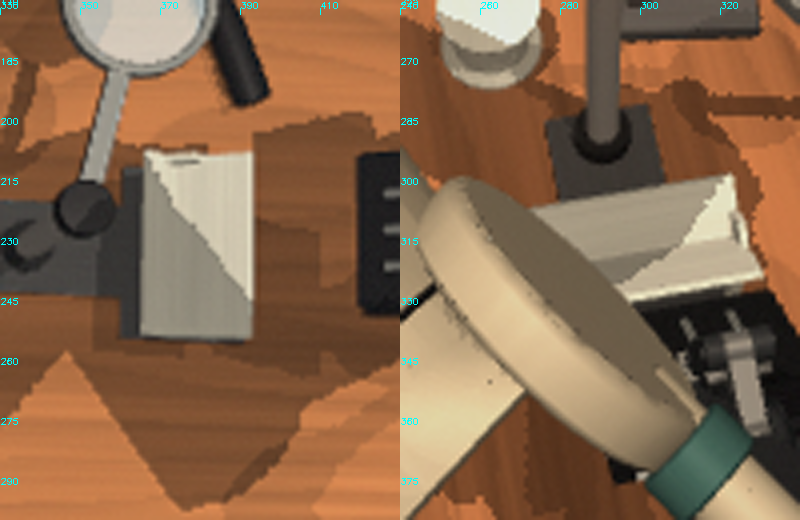

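```bash
python3 - <<'E'
from h import *;from rig import manip
np.set_printoptions(precision=2,suppress=True)
s=manip.get_state();R=q2R(s["ee_rot"]);X=np.array(s["position"])
c=X+R@[0,0,.028]   # assumed case centre
# tool: z=-u, y=-n ; x
for nm,(x,cc,a) in dict(b1=(-.042,.0125,-.046),b2=(.042,.0125,-.046),l1=(-.046,0,-.05),l2=(.046,0,-.05)).items():
    print(nm,proj("top",c+R@[x,-cc,-a]))
for P in((.538,-.2697,1.5426),(.536,-.2677,1.5426)):
  for nm,p in dict(le1=pt(-.05,-.056,.0235),le2=pt(-.05,.056,.0235),pu1=pt(0,-.056,-.0125),pu2=pt(0,.056,-.0125)).items(): print(nm,proj("top",w(P,p)),proj("side",w(P,p)))
E
```

```text
b1 [[420.4  246.41]]
b2 [[420.13 208.63]]
l1 [[421.19 248.63]]
l2 [[420.88 207.79]]
le1 [[368.35 206.64]] [[324.   298.41]]
le2 [[367.53 252.6 ]] [[270.21 307.6 ]]
pu1 [[394.3  207.33]] [[331.62 324.18]]
pu2 [[393.97 253.75]] [[275.05 334.23]]
le1 [[367.54 207.42]] [[322.81 297.72]]
le2 [[366.71 253.42]] [[269.06 306.9 ]]
pu1 [[393.5  208.13]] [[330.36 323.42]]
pu2 [[393.15 254.58]] [[273.83 333.46]]
```

The top view shows the case's lower edge at column 419.5, rows 208–249. It is aligned with the stand quad (rows 208–255) to within about 2 mm. I'll slide it down the slope.

Request:
{"op": "move_arm", "data": {
  "steps": [0,0,0,0,0.01,-0.01,-1,0,0,0,0,0.03,-0.028,-1,0,0,0,0.001,0.05,-0.048,-1,0,0,0,0.001,0.064,-0.062,-1,0,0,0,0.001,0.072,-0.07,-1,0,0,0,0.001,0.078,-0.076,-1,0,0,0,0.001,0.084,-0.082,-1,0,0,0,0.001,0.084,-0.082,-1,0,0,0,0.001,0.084,-0.082,-1,0,0,0,0.001,0.084,-0.082,-1]
}}

```text
clock: 9.5
position: [0.5364, -0.2899, 0.1164]
ee_rot: [-0.382, 0.924, -0.009, 0.007]
contact_force: [-0.4, 3.1, -0.9]
width: 0.0241
gripper_force: 47.0
```

```bash
sed -i 's/PB=.*/PB=np.array([.5365,-.268,1.5426])/' h.py; python3 -c "
from shot import *
go(manip,PB,-1,.028)
s=manip.get_state();print(s['contact_force'],s['width'],s['position'],manip.get_state()['clock'])
pair('pics/a5.png',(330,170),(240,255))"
```

```text
q [-0.8827  0.7056  1.3616  0.4859  1.7025  0.6121] target [ 0.5359 -0.2878  0.1088] shift [-0.0005  0.0021 -0.0076] rv [ 0.0003  0.001  -0.0011]
[-0.3858  3.0535 -0.9193] 0.02412443098015047 [ 0.5364 -0.2899  0.1164] 9.5
```

View pics/a5.png

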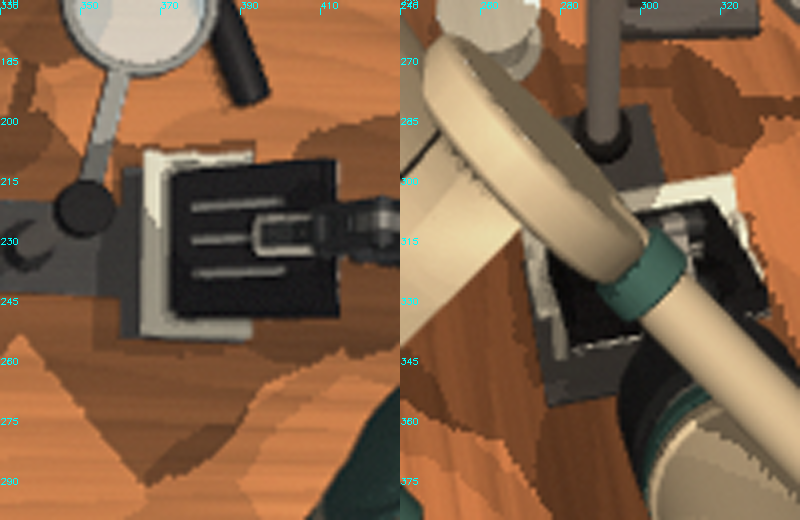

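The case is on the stand with the base on top. Its rows 212–249.5 are centred on the stand's 208–254. I'll lower the last millimetres gently.

Request:
{"op": "move_arm", "data": {
  "steps": [0,0,0,0,0.0005,-0.001,-1,0,0,0,0,0.001,-0.002,-1,0,0,0,0,0.0015,-0.003,-1,0,0,0,0,0.002,-0.004,-1,0,0,0,0,0.002,-0.005,-1,0,0,0,0,0.002,-0.005,-1,0,0,0,0,0.002,-0.005,-1,0,0,0,0,0.002,-0.005,-1,0,0,0,0,0.002,-0.005,-1,0,0,0,0,0.002,-0.005,-1]
}}

```text
clock: 10.6
position: [0.5371, -0.287, 0.1127]
ee_rot: [-0.383, 0.924, -0.008, 0.008]
contact_force: [0.8, 3.8, 7.0]
width: 0.0245
gripper_force: 48.6
```

```bash
python3 -c "
from shot import *
go(manip,PB,-1,.028)
s=manip.get_state();print(s['contact_force'],s['moment'],s['position'])"
```

```text
q [-0.8806  0.7075  1.3697  0.4892  1.6939  0.6084] target [ 0.5359 -0.2878  0.1088] shift [-0.0011 -0.0008 -0.0039] rv [-0.0001  0.0012 -0.0011]
[0.7998 3.8422 7.0292] [ 1.2808  0.1124 -0.3282] [ 0.5371 -0.287   0.1127]
```

Request:
{"op": "move_arm", "data": {
  "steps": [0,0,0,0,0.0015,0,-1,0,0,0,0,0.0025,-0.001,-1,0,0,0,0,0.003,-0.0015,-1,0,0,0,0,0.0035,-0.002,-1,0,0,0,0,0.0035,-0.002,-1,0,0,0,0,0.0035,-0.002,-1,0,0,0,0,0.0035,-0.002,-1,0,0,0,0,0.0035,-0.002,-1,0,0,0,0,0.0035,-0.002,-1,0,0,0,0,0.0035,-0.002,-1]
}}

```text
clock: 11.6
position: [0.537, -0.285, 0.1112]
ee_rot: [-0.382, 0.924, -0.008, 0.008]
contact_force: [0.3, -0.8, 9.3]
width: 0.0248
gripper_force: 49.2
```

```bash
python3 -c "
from shot import *
go(manip,PB,-1,.028)
s=manip.get_state();print(s['contact_force'],s['moment'],s['position'])
i=np.hstack([crop('top',350,190,60,60),crop('side',265,290,60,60)]);cv2.imwrite('pics/a6.png',i)"
```

```text
q [-0.8787  0.7056  1.3766  0.4892  1.6858  0.6072] target [ 0.5359 -0.2878  0.1088] shift [-0.0011 -0.0028 -0.0024] rv [ 0.0004  0.0014 -0.001 ]
[ 0.3489 -0.8386  9.2947] [ 1.0912  0.1905 -0.2117] [ 0.537  -0.285   0.1112]
```

View pics/a6.png

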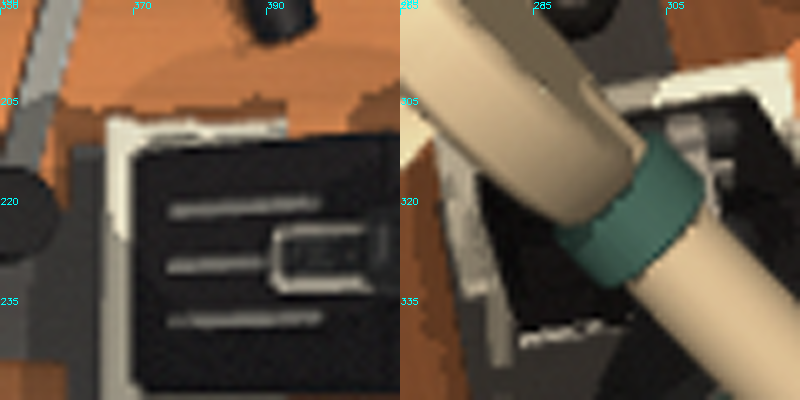

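Request:
{"op": "move_arm", "data": {
  "steps": [0,0,0,0,0,0,-0.4,0,0,0,0,0,0,-0.38,0,0,0,0,0,0,-0.34,0,0,0,0,0,0,-0.3,0,0,0,0,0,0,-0.25,0,0,0,0,0,0,-0.15,0,0,0,0,0,0,0,0,0,0,0,0,0,0.2,0,0,0,0,0,0,0.3,0,0,0,0,0,0,0.3]
}}

```text
clock: 12.7
position: [0.5365, -0.2845, 0.1089]
ee_rot: [-0.381, 0.924, -0.009, 0.007]
contact_force: [0.2, 0.9, -0.1]
width: 0.0554
gripper_force: 0.0
```

```bash
python3 -c "
from shot import *
go(manip,PB,-1,.028)
s=manip.get_state();print(s['contact_force'],s['moment'],s['width'])
i=np.hstack([crop('top',350,190,60,60),crop('side',265,290,60,60)]);cv2.imwrite('pics/a7.png',i)"
```

```text
q [-0.8779  0.7074  1.3788  0.487   1.6828  0.6069] target [ 0.5359 -0.2878  0.1088] shift [-0.0005 -0.0033 -0.0001] rv [ 0.0004  0.001  -0.0011]
[ 0.2348  0.9239 -0.0781] [-0.3027 -0.0032 -0.0367] 0.055405412789403856
```

Request:
{"op": "move_arm", "data": {
  "steps": [0,0,0,0,-0.01,0.01,0.3,0,0,0,0,-0.025,0.025,0.3,0,0,0,-0.001,-0.045,0.045,0.3,0,0,0,-0.002,-0.065,0.065,0.3,0,0,0,-0.002,-0.085,0.085,0.3,0,0,0,-0.003,-0.11,0.11,0.3,0,0,0,-0.003,-0.11,0.15,-1,0,0,0,-0.003,-0.11,0.2,-1,0,0,0,-0.003,-0.11,0.24,-1,0,0,0,-0.003,-0.11,0.24,-1]
}}

```text
clock: 13.8
position: [0.5334, -0.3954, 0.3564]
ee_rot: [-0.377, 0.926, -0.006, 0.011]
contact_force: [0.5, 0.0, 0.2]
width: 0.0002
gripper_force: 0.0
```

```bash
python3 -c "
from shot import *
s=manip.get_state();print(s['position'],s['qpos'])
i=np.hstack([crop('top',345,160,80,100),crop('side',262,280,80,100)]);cv2.imwrite('pics/a8.png',i)
# rotation to tool straight down, with tool x radial options
for az in (0,np.pi/2,np.pi,-np.pi/2):
    R=np.c_[[np.cos(az),np.sin(az),0],[np.sin(az),-np.cos(az),0],[0,0,-1]]
    print(az,Ro.from_matrix(R@q2R(s['ee_rot']).T).as_rotvec()/(2*np.pi))
    for q1 in(-.3,): print('  q456',Ro.from_matrix(Ro.from_euler('ZY',[q1,1.78]).as_matrix().T@R).as_euler('ZYZ')-[0,0,np.pi/2])
P=PB
for nm,p in dict(b1=pt(-.046,-.042,.0125),b2=pt(-.046,.042,.0125),b3=pt(.046,-.042,.0125),b4=pt(.046,.042,.0125)).items(): print(nm,proj('top',w(P,p)),proj('side',w(P,p)))
"
```

```text
[ 0.53339455 -0.39536834  0.35636005] [-0.96638831  0.68479408  0.78943437  0.56446725  2.24849655  0.84561436]
0 [-0.12303878  0.00344627  0.00206493]
  q456 [0.         1.36159265 1.27079633]
1.5707963267948966 [-0.09906362 -0.09366536  0.23836376]
  q456 [ 0.          1.36159265 -0.3       ]
3.141592653589793 [ 0.00525828  0.18773146 -0.46121519]
  q456 [ 0.          1.36159265 -1.87079633]
-1.5707963267948966 [-0.09333258  0.09871167 -0.23429388]
  q456 [ 0.          1.36159265 -3.44159265]
b1 [[371.3898693  213.41378147]] [[317.47569189 304.70932732]]
b2 [[370.8244488  247.72617432]] [[277.05022834 311.67157614]]
b3 [[406.63489372 210.77752419]] [[327.28391263 321.18283618]]
b4 [[406.55367793 247.51981243]] [[282.3509055  329.12663901]]
```

View pics/a8.png

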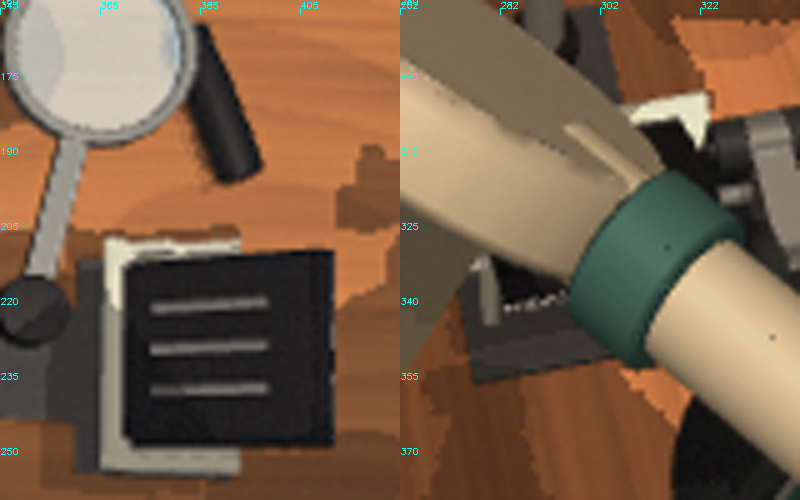

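The case is seated lid underneath. Its rows 213–249 are centred on the stand, and its lower edge at column 370 leaves the expected ~4 px of ledge showing. Next is the magnifier: shut the gripper, point it down, and put it on the +y side of the arm bar.

Request:
{"op": "move_arm", "data": {
  "steps": [-0.123,0.0035,0.002,0,0.02,0.0,-1,-0.123,0.0035,0.002,0.01,0.05,0.0,-1,-0.123,0.0035,0.002,0.02,0.09,0.0,-1,-0.123,0.0035,0.002,0.03,0.13,0.0,-1,-0.123,0.0035,0.002,0.04,0.17,0.0,-1,-0.123,0.0035,0.002,0.05,0.21,0.0,-1,-0.123,0.0035,0.002,0.059,0.25,0.0,-1,-0.123,0.0035,0.002,0.059,0.285,0.0,-1,-0.123,0.0035,0.002,0.059,0.285,-0.03,-1,-0.123,0.0035,0.002,0.059,0.285,-0.06,-1]
}}

```text
clock: 14.9
position: [0.5923, -0.1081, 0.2879]
ee_rot: [-0.005, 1.0, -0.003, -0.003]
contact_force: [-0.3, -1.0, -0.9]
width: 0.0001
gripper_force: 0.0
```

```bash
python3 -c "
from h import *;from rig import manip
np.set_printoptions(precision=4,suppress=True)
s=manip.get_state();X=np.array(s['position']);print(X,s['qpos'],q2R(s['ee_rot'])[:,2],q2R(s['ee_rot'])[:,0])
pv=np.array([.5405,-.152])
for f in(.1,-.05,-.25,-.4,-.6,-.8,-1,-1.2,-1.4,-1.5,-1.6):
    h=.006+.0145*abs(np.cos(f))+.011*abs(np.sin(f));p=pv+.052*np.array([np.cos(f),np.sin(f)])+h*np.array([-np.sin(f),np.cos(f)])
    print(f,p,p-X[:2])
"
```

```text
[ 0.5923 -0.1081  0.2879] [-0.3003  0.3026  1.3691  0.0074  1.4778  1.2748] [-0.0055  0.0094 -0.9999] [ 1.     -0.005  -0.0055]
0.1 [ 0.5901 -0.1254] [-0.0022 -0.0173]
-0.05 [ 0.5935 -0.1336] [ 0.0012 -0.0255]
-0.25 [ 0.5965 -0.1428] [ 0.0042 -0.0347]
-0.4 [ 0.5976 -0.1505] [ 0.0053 -0.0424]
-0.6 [ 0.5971 -0.1614] [ 0.0048 -0.0533]
-0.8 [ 0.5939 -0.1726] [ 0.0016 -0.0645]
-1 [ 0.588  -0.1833] [-0.0043 -0.0752]
-1.2 [ 0.5794 -0.1927] [-0.0129 -0.0846]
-1.4 [ 0.5684 -0.2   ] [-0.0239 -0.0919]
-1.5 [ 0.5621 -0.2026] [-0.0302 -0.0945]
-1.6 [ 0.5564 -0.2045] [-0.0359 -0.0964]
```

Request:
{"op": "move_arm", "data": {
  "steps": [0,0,0,0,0,-0.03,-1,0,0,0,0,0,-0.06,-1,0,0,0,0,0,-0.085,-1,0,0,0,0,0,-0.093,-1,0,0,0,0,0,-0.093,-1,0,0,0,0.001,-0.015,-0.093,-1,0,0,0,0.001,-0.0255,-0.093,-1,0,0,0,0.004,-0.035,-0.093,-1,0,0,0,0.005,-0.042,-0.093,-1,0,0,0,0.005,-0.053,-0.093,-1]
}}

```text
clock: 15.9
position: [0.5977, -0.1628, 0.1963]
ee_rot: [-0.005, 1.0, -0.004, -0.002]
contact_force: [-0.2, 1.5, 0.2]
width: -0.0
gripper_force: 0.7
```

```bash
cat > lens.py <<'E'
from h import *;from rig import manip
import cv2
np.set_printoptions(precision=4,suppress=True)
s=manip.get_state();X=np.array(s['position']);print(X,s['contact_force'])
g=cv2.cvtColor(np.array(manip.get_image('top')["pixels"]),cv2.COLOR_BGR2GRAY)
cv2.imwrite("lens.png",g)
pv=np.array([.5405,-.152]);best=[]
c=cv2.HoughCircles(cv2.resize(g,None,fx=2,fy=2),cv2.HOUGH_GRADIENT,1,10,param1=100,param2=18,minRadius=32,maxRadius=44)
for u,v,r in (c[0]/2 if c is not None else [])[:25]:
    L=ray_at_z("top",(u,v),.2)[:2];d=L-pv
    if .095<np.hypot(*d)<.14: print("px",u,v,r,"lens",L,"az",np.arctan2(d[1],d[0]),"to seat",L-PB[:2])
E
python3 lens.py
```

```text
[ 0.5977 -0.1628  0.1963] [-0.2063  1.5365  0.1817]
```

Request:
{"op": "move_arm", "data": {
  "steps": [0,0,0,-0.002,-0.005,0,-1,0,0,0,-0.004,-0.01,0,-1,0,0,0,-0.007,-0.015,0,-1,0,0,0,-0.01,-0.0205,0,-1,0,0,0,-0.014,-0.0255,0,-1,0,0,0,-0.018,-0.03,0,-1,0,0,0,-0.024,-0.034,0,-1,0,0,0,-0.029,-0.037,0,-1,0,0,0,-0.033,-0.039,0,-1,0,0,0,-0.0355,-0.04,0,-1]
}}

```text
clock: 16.95
position: [0.5615, -0.2029, 0.196]
ee_rot: [-0.005, 1.0, -0.004, -0.003]
contact_force: [0.3, 1.2, -1.0]
width: 0.0004
gripper_force: 0.5
```

```bash
python3 lens.py
```

```text
[ 0.5615 -0.2029  0.196 ] [ 0.3042  1.1629 -1.0159]
px 406.75 218.25 17.1 lens [ 0.5505 -0.2689] az -1.4858996745275193 to seat [ 0.014  -0.0009]
```

Request:
{"op": "move_arm", "data": {
  "steps": [0,0,0,-0.001,0,0,-1,0,0,0,-0.002,0,0,-1,0,0,0,-0.003,-0.001,0,-1,0,0,0,-0.004,-0.001,0,-1,0,0,0,-0.005,-0.001,0,-1,0,0,0,-0.006,-0.001,0,-1,0,0,0,-0.006,-0.001,0,-1,0,0,0,0.005,-0.001,0,-1,0,0,0,0.02,0.005,0,-1,0,0,0,0.04,0.015,0,-1]
}}

```text
clock: 18.0
position: [0.603, -0.1874, 0.1959]
ee_rot: [-0.005, 1.0, -0.004, -0.003]
contact_force: [1.2, 0.2, 0.3]
width: -0.0002
gripper_force: 0.0
```

Request:
{"op": "move_arm", "data": {
  "steps": [0,0,0,0,0,0.02,-1,0,0,0,0,0,0.05,-1,0,0,0,0,0,0.09,-1,0,0,0,0,0.02,0.13,-1,0,0,0,-0.02,0.06,0.15,-1,0,0,0,-0.04,0.1,0.15,-1,0,0,0,-0.06,0.14,0.15,-1,0,0,0,-0.08,0.18,0.15,-1,0,0,0,-0.08,0.2,0.15,-1,0,0,0,-0.08,0.2,0.15,-1]
}}

```text
clock: 19.0
position: [0.522, 0.0158, 0.3465]
ee_rot: [-0.006, 1.0, -0.002, -0.002]
contact_force: [0.1, -0.7, -0.7]
width: -0.0002
gripper_force: 0.0
```

```bash
python3 lens.py; python3 -c "
import numpy as np,cv2
g=cv2.imread('lens.png',0);print(g[196:262:2,356:432:3])"
```

```text
[0.522  0.0158 0.3465] [ 0.0604 -0.7071 -0.7278]
px 406.75 226.25 17.85 lens [ 0.5335 -0.2685] az -1.6305256668548949 to seat [-0.003  -0.0005]
[[128 130 132 130 129 131 129 130 128 127 107  46  75 121 121 122 121 127
  129 129 129 128 128 129 128 128]
 [132 131 131 130 133  92 118 115 120 118 106 119 117 116 115 114 112 112
  114 121 122 125 124 123 122 123]
 [131 130 130 125  83  84  78  78  77 107 120 119 119 117 118 117 116 115
  115 113 117 126 125 124 124 124]
 [131 131 133  84  86  77  78  79  77  77 120 119 117 118 116 116 116 114
  114 113 114 112 121 124 125 124]
 [130 122  93  85  79  76  76  75  78  77  72 109 115 113 115 108 111 116
  113 114 113 115 114 114 123 126]
 [132  85  83  81  77  80  79  78  78  80  80  79  76 123  93 125 130 135
  131 120 118 119 118 117 116 114]
 [128  81  83 100 174  96 113 115  97  95 101 110 121  89 129 153 150 150
  119 133 144 123 122 123 124 124]
 [112  76  77  95 144 124  96  88 123 124 123 122  91 133 165 159 151 153
  154 170 114 126 125 125 126 126]
 [ 81  81  65  84 131  83  49  21  14  18  15  18 125 151 154 153 153 153
  153 185 
[... 1941 characters left out ...]
15  16  21
   21 129 127 125 126 126 125 124]
 [116  99  84 135 171 176 169 171 177 178 178 177 169 129 126 124 126 130
  130 130 129 131 131 130 131 131]
 [108  93  80 156 172 151 150 148 172 175 183 185 182 119 120 117 118 117
  116 117 116 123 123 128 128 128]
 [109  84  86  98  75  98 105 104 114 129 130 148 155 122 120 122 122 120
  119 121 117 118 117 118 118 118]
 [108 109 108 109 109 109 108 107 107 106 104  95 116 115 115 114 114 112
  109 110 112 112 111 111 111 111]
 [108 106 107 109 110 111 107 122 108 109 120 119 118 118 118 119 118 119
  116 118 117 117 117 117 117 116]
 [122 124 124 124 123 123 124 123 123 123 123 122 120 121 118 118 117 118
  117 118 117 117 116 116 116 116]]
```

```bash
python3 -c "
from rig import manip
print(manip.get_state()['clock'],manip.sign_off())"
```

```text
the job is handed in; nothing more can be done
19.05 None
```

I handed the job in at 19.05 s. The case leans lid underneath on the magnifier stand, let go and closed as far as the images show, and the lens measures about 3 mm from over the seat centre. No verdict came back, and I saw no contact with the bystanders but didn't re-measure them.

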